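Put a waxed seal away under the spring cover of the holding track

ROBOT

A 7-joint arm with a two-finger parallel gripper is mounted at the origin on a cart in front of the work surface, level with it; the furniture and walls round the work are solid. World frame = base frame: x ahead of the robot, y to its left, z up, the work surface at z = 0. Lengths are in mm, angles in rad, forces in N, time in s.
With the tool pointing down it reaches from about 400 to 875 mm from the base axis. Payload 4.4 kg.
Tool frame: the origin (TCP) lies between the finger pads, 19 mm behind the fingertips; this is the grasp point; z points along the fingers, y is the line along which they close (so a half turn about z gives the same grasp; the last joint's range is limited). The gripper opens to 85 mm and grips with 20 to 120 N. Pads are 22 mm wide; open, the fingers measure 114 mm over their backs; the gripper's body (76 mm by 85 mm) begins 54 mm behind the grasp point. The pads swing forward as they close: fully open they stand 13 mm farther back than shut.
Start: joints at [-1.174, 0.628, 0.038, 1.517, -0.027, 0.996, -0.02], TCP at [290.176, 581.649, 250.013] pointing down, gripper open.
Joint ranges: [-3.06, 3.06], [-0.37, 2.12], [-1.25, 1.32], [0.18, 2.47], [-1.1, 4.24], [0.23, 1.98], [-2.94, 2.94]. Speed limits (rad/s): [2.57, 2.57, 3.14, 3.14, 3.14, 3.14, 3.14].

INTERFACE

Orientations are given as [roll, pitch, yaw] about the fixed x, y, z axes, in that order (R = Rz(yaw) Ry(pitch) Rx(roll)).
In Python, from cell import readout, optics, order gives the robot as it stands.
- The arm moves only by the shell command python3 -m jog 'ROWS'. ROWS is a JSON object of lists of equal length, an entry for each row: "claw": the opening, from 0 (shut) to 1 (fully open); "xyz": the shift along the tool's x, y, z each as a share of 0.1 m, from -1 to 1, a list of three; "twist": the turn, a rotation vector about the tool's x, y, z each as a share of 180 degrees, from -1 to 1, a list of three. A call has 1 to 12 rows; each row shifts and turns the commanded pose from where the row before left it, along the tool's axes as they then stand; what a row does not reach is not made up. A row lasts 1/8 s, in which the tool goes at most 62.5 mm and 10.7 degrees, less where a joint would pass 70% of its speed; a pose out of reach is approached as far as the arm can. A call with a number of a shift or a turn outside -1 to 1 is refused whole. A call with a gripper value outside its range is refused whole. The fingers move at their own pace and stop on an object; the grip force is fixed at half the most. Time passes only in rows, so rows that do not move let the fingers close. It gives the time, the measured TCP pose, the force, the opening and the grip force at its end, in the units of the state.
- readout.read_state(): the state, without advancing time (a new reading comes with each control period).
- optics.get_image(name): name is "scene" or "top" or "wrist"; returns a dict with "color" (420x560x3 uint8, red, green, blue), "fovy" (degrees; the focal length in pixels is half the picture's height over the tangent of half this angle, whatever the lens; pixels are square), "cx", "cy" (the principal point, pixels), "k1" (the pictures are not rectified: a ray, as slopes to the right and down, at radius r is drawn at 1 + k1 r^2 times it, then the intrinsics apply), "view" (4x4, takes a point from world to camera coordinates). Camera axes: x right, y up, looking along -z (the intrinsics and any distortion apply to the point x, -y, -z); pixel columns grow to the right and rows downward; lengths in mm; the calibration is good to about 2 mm. A picture is of the moment at which its call begins. There is no depth.
- order.finish_job(): hands the job in; it is judged then, once.
Trained networks look in the newest picture that a camera, given by its name, has taken for a name from the list of things; names that differ only in an ending like _2 or _b are one class to them, and where a whole thing is asked for, a point or a joint stands for the part that bears it (a point fixed in the world has none). Each returns a list of dicts, best first, with "score" (0 to 1); they miss things now and then, are a little off and sometimes report something else, mostly with a low value. They report only what shows in the picture. A call takes as long as a camera call. They do not tell look-alikes from the thing itself.
- optics.boxes_of(camera, label): "rect" ([left, top, width, height] in pixels, round what is visible of it).
The state is a dict: "clock": time; "qpos": joint angles; "qd": joint speeds; "tau": joint torques, N m; "eef_pos": TCP position; "tool_rot": TCP orientation; "force": force on the tool from outside, world axes, zero at the start; "torque": the same for the moment, N m; "width": finger opening in mm; "gripper_force": force on a finger pad.
Only numpy, scipy, OpenCV 4.12 (cv2) and the standard library are available. Lean on these libraries where they do the work, as an engineer would, in place of code of your own. Each camera call takes 0.05 s, during which the arm holds its last target. There are 200 camera calls.

TASK

The small black ring seal lying on the bench has freshly waxed lips and must not be picked up: push it along the bench with the fingers into the flared lane of the green holding track. Press the track's thumb plate down with one fingertip to hold the spring-closed cover open, and while holding it push the seal with the other fingertip under the raised cover, fully home against the back stop. Then let the cover close over it, move clear, and leave the other things on the bench where they lie.

Things in the scene. Friction and masses are not known exactly. Their poses are not given: they have to be found in the camera images.
- seal: the part: the smaller of the two black rubber ring seals on the open bench, flat, 47 mm outside diameter, bore about 34 mm, 13 mm high, 0.02 kg; origin at the centre of its underside, z up. Starts 110 to 165 mm in front of the track's lip, within 35 mm of the lane's centre line
- large_seal: bystander: large black rubber ring seal, 82 mm diameter, 13 mm high, origin at the centre of its underside; leave it
- ring_gauge: bystander: grey steel ring gauge, 67 mm diameter, 16 mm high, origin at the centre of its underside; leave it. Behind it stands the melter (solid), 0.39 m high; its control box reaches forward to x = 0.71 m at y 0.04 to 0.12 m, 0.12 to 0.21 m above the bench: swing the arm past on the near side
- marker: bystander: marker pen, 129 x 16 x 16 mm, origin under its centre; leave it
- spatula: bystander: red-handled spatula, 184 x 24 x 14 mm, origin under its centre; leave it
- scraper: bystander: wooden-handled scraper, 204 x 72 x 20 mm, origin under its centre; leave it
- tongs: bystander: thin steel tongs, 263 x 40 x 9 mm, origin under its centre; leave it
- track: green holding track, fixed to the bench; origin on the bench in mid-lane under the front face of the closed cover's lip; its +x is the feed direction, +y points to the thumb plate, z up. The lane (floor = bench, z 0) is 53 mm wide between 3 mm walls from x -55 to 66 mm, 10 mm high on the plate's side, 15.5 mm on the other; to x -83 mm the walls flare out to y +41 and -48 mm
- lane_entry (a point): point fixed to the track on the bench, on the lane's centre line at track x -30 mm: with its centre here the seal stands in the lane, its front 6 mm short of the closed lip. Axes as the track's
- stop_face (a point): point fixed to the track, 7 mm above the bench: middle of the back stop's front face, at track x 58 mm (block 16 mm high). A seal fully home touches it and has its centre at track x 34.5 mm, y 0. Axes as the track's
- cover_hinge (a joint): opening angle of the spring-closed cover, rad: 0 shut, 0.95 fully raised (hard stop). Above about 0.6 the seal passes under the lip; above 0.88 an upright finger in the lane clears the raised cover too. It shuts by itself when the thumb plate is let go
- cover_lip (a point): middle of the yellow lip's lower edge on the cover; closed it is at track x 1.5, y 8 mm, 2.5 mm above the bench and blocks the lane; lip 3 mm thick. The cover spans track x 0 to 64 mm, underside 17 mm, top 20 mm above the bench. Raised: top 71 mm high, lane open from above at track y -25 to 8 mm; draw a finger out of it to x < -12 mm before letting the cover down
- cover: the cover with its ribbed black thumb plate, one piece; origin on the hinge rod (along track x, at y 44 mm, 5 mm above the bench). Plate: beside the lane, track x -80 to 16 mm, from 6 to 43 mm off the rod. Cover shut: it rises at 56 degrees away from the lane, free edge at track y 68 mm, 41 mm high. Fully pressed: level, upper side 7 mm above the bench, track y 50 to 87 mm
- plate_mid (a point): point on the plate's upper side, mid-length (track x -32 mm), 25 mm off the rod; moves with the plate. 3 to 6 N down at track y 64 mm keeps the plate pressed, and a fingertip may slide along it meanwhile. Fully pressed, a fingertip here at y 64 mm and one in the lane at y -3 mm are level, 7 mm above the bench: the lane one meets the upper half of the seal's outer wall
Not all that is in view belongs to the job. What is shaped like the seal but brown or turquoise is not meant.

How it is judged (in metres and radians):
On the way, in this order (a step that is already met when the one before it is completed fails the run):
1. from the thumb plate's side (tool point on that side of the lane), a fingertip holds the cover open while the seal is still outside (value of joint cover_hinge above 0.6 rad and contact force between the fingers and cover above 0.5 N and y of the grasp point in the frame of track above 0.005 m and x of seal in the frame of track below 0 m), for 0.2 s.
2. with the cover still held open so, the seal has been pushed under the open cover (value of joint cover_hinge above 0.6 rad and contact force between the fingers and cover above 0.5 N and y of the grasp point in the frame of track above 0.005 m and x of seal in the frame of track above 0.0275 m), for 0.1 s.
At the end, for the whole second after the job is handed in: the seal lies flat and at rest under the cover with at most 5 mm between it and the back stop (centre 29.5 mm or more past the lip), and the cover has closed over it to within 0.04 rad (x of seal in the frame of track between 0.0295 and 0.038 m and y of seal in the frame of track between -0.005 and 0.005 m and height (world z) of seal below 0.004 m and angle between seal's own z axis and vertical below 0.1 rad and linear speed of seal below 0.01 m/s and value of joint cover_hinge below 0.04 rad); the robot touches nothing.
It fails at once if the seal is lifted off the bench by more than 9 mm (height (world z) of seal above 0.009 m).
It fails at once if the seal is tipped up by more than 0.5 rad (angle between seal's own z axis and vertical above 0.5 rad).
It fails at once if a bystander (large seal, ring gauge, marker, spatula, scraper or tongs) is moved by more than 20 mm (distance of any of large_seal, ring_gauge, marker, spatula, scraper, tongs from where it was at the start of the episode above 0.02 m).
It also fails if it takes over 54 s, if anything falls off the work surface, if the arm or the gripper's body presses on something with over 40 N, if the wrist force passes 120 N, or if a joint passes its speed limit or range.

## Working session

There is one attempt and no reset: what is moved stays moved. The work goes in short steps, Python scripts to look and compute and a shell command to move; the robot and the scene stay as the last step left them, time stands still between calls to the robot, and variables do not carry over. Pictures are saved under pics/ and viewed, at most 10 in all, crops included, and the job is handed in when it is done.

```bash
mkdir -p pics; ls
cat > h.py <<'E'
import numpy as np, cv2, json
from cell import readout, optics, order
def cam(n):
    d=optics.get_image(n); return d
def save(d,f): cv2.imwrite('pics/'+f, d['color'][:,:,::-1])
def proj(d,P):
    V=np.array(d['view']); p=V[:3,:3]@np.array(P,float)+V[:3,3]
    f=d['color'].shape[0]/2/np.tan(np.radians(d['fovy'])/2)
    a=np.array([p[0],-p[1]])/(-p[2]); s=1+d['k1']*(a@a)
    return np.array([d['cx'],d['cy']])+f*s*a
def ray(d,uv):
    f=d['color'].shape[0]/2/np.tan(np.radians(d['fovy'])/2)
    q=(np.array(uv,float)-[d['cx'],d['cy']])/f; a=q.copy()
    for _ in range(30): a=q/(1+d['k1']*(a@a))
    V=np.array(d['view']); R=V[:3,:3]
    return -R.T@V[:3,3], R.T@np.array([a[0],-a[1],-1.])
def onz(d,uv,z=0):
    o,r=ray(d,uv); return (o+r*(z-o[2])/r[2])
E
python3 - <<'E'
from h import *
print(readout.read_state())
for n in ['scene','top']:
    d=cam(n); save(d,n+'0.png'); print(n,d['fovy'],d['k1'],d['cx'],d['cy'],np.round(d['view'],3).tolist())
    for l in ['seal','large_seal','ring_gauge','marker','spatula','scraper','tongs','track','cover','cover_lip','stop_face','plate_mid']:
        try:
            for b in optics.boxes_of(n,l)[:3]:
                r=b['rect'];c=[r[0]+r[2]/2,r[1]+r[3]/2]
                print(l,round(b['score'],2),np.round(r).tolist(),np.round(onz(d,c,7)[:2]))
        except Exception as e: print(l,e)
E
```

```text
pics
{'clock': 0.0, 'qpos': array([-1.1737986 ,  0.62935407,  0.03843914,  1.51836657, -0.02699584,
        0.99627667, -0.0199609 ]), 'qd': array([ 0.00180031,  0.00132825, -0.00098727, -0.00024052, -0.00021089,
       -0.00042271,  0.00048951]), 'tau': array([ 9.28581831e-04, -5.63385093e+01,  1.22673254e+00, -1.93446118e+01,
        1.10536566e-02,  1.07129026e-02, -2.10249533e-05]), 'eef_pos': array([289.90770476, 581.11660898, 249.08430155]), 'tool_rot': array([-3.13970613e+00,  2.69494951e-05,  2.67883863e+00]), 'force': array([0.00666002, 0.53849121, 0.30660493]), 'torque': array([-0.01545162,  0.04291375, -0.00384041]), 'gripper_force': 0.0, 'width': 85.46387898835681}
scene 48.035884751340845 0.04212688788764915 274.49940491705706 203.39290934531874 [[0.903, -0.428, 0.013, -467.219], [0.247, 0.545, 0.802, -188.122], [-0.351, -0.721, 0.598, -1071.363], [0.0, 0.0, 0.0, 1.0]]
seal 0.64 [333.0, 227.0, 14.0, 16.0] [ 650. -112.]
seal 0.55 [290.0, 214.0, 19.0, 16.0] [582. -19.]
seal 0.54 [282.0, 238.0, 16.0, 12.0] [519. -87.]
large_seal 0.82 [193.0, 154.0, 26.0, 14.0] [455. 375.]
r
[... 1129 characters left out ...]
.0, 32.0] [533. 107.]
marker 0.5 [318.0, 253.0, 39.0, 21.0] [ 380. -141.]
spatula 0.69 [220.0, 191.0, 60.0, 41.0] [547. 119.]
spatula 0.56 [378.0, 209.0, 24.0, 62.0] [ 445. -301.]
scraper 0.75 [145.0, 138.0, 38.0, 57.0] [699. 382.]
scraper 0.49 [380.0, 210.0, 19.0, 61.0] [ 443. -298.]
tongs 0.81 [178.0, 267.0, 84.0, 21.0] [348. 209.]
track 0.59 [222.0, 189.0, 62.0, 41.0] [552. 110.]
track 0.24 [144.0, 136.0, 41.0, 57.0] [702. 383.]
cover 0.73 [227.0, 200.0, 54.0, 29.0] [535. 107.]
cover_lip 0.66 [226.0, 199.0, 57.0, 30.0] [537. 105.]
stop_face 0.81 [221.0, 192.0, 57.0, 39.0] [546. 120.]
stop_face 0.5 [278.0, 139.0, 21.0, 28.0] [730.  -4.]
plate_mid 0.64 [229.0, 201.0, 50.0, 31.0] [530. 107.]
```

Run:
```python
import cv2,numpy as np
a=cv2.imread('pics/top0.png')[120:270,180:380]; b=cv2.imread('pics/scene0.png')[150:280,210:380]
a=cv2.resize(a,(800,600),interpolation=cv2.INTER_CUBIC)
b=cv2.resize(b,None,fx=4.6,fy=4.6,interpolation=cv2.INTER_CUBIC)
cv2.imwrite('pics/a.png',a);cv2.imwrite('pics/b.png',b)
```

```text
(no output)
```

View pics/a.png

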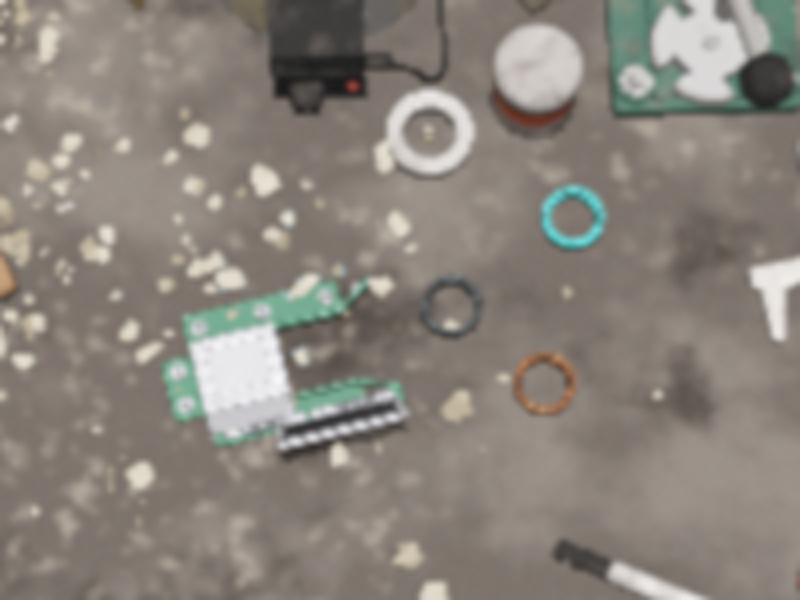

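View pics/b.png

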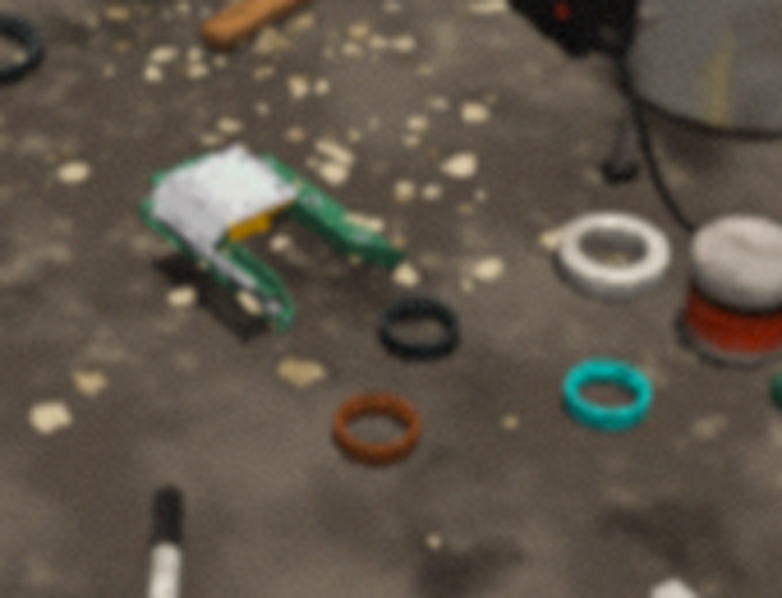

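The top crop shows the small black seal at about (451,306), which is full-image (293,196). The green track is to its left with its mouth facing the seal, and the ribbed plate is on the robot's side. The brown, turquoise and white rings are not part of the job. Next I'll move the wrist camera over the area.

```bash
python3 -m jog '{"claw":[1,1,1,1,1,1,1,1,1,1,1,1],"xyz":[[-0.4,-0.29,0],[-0.4,-0.29,0],[-0.4,-0.29,0],[-0.4,-0.29,0],[-0.4,-0.29,0],[-0.4,-0.29,0],[-0.4,-0.29,0],[-0.4,-0.29,0],[-0.4,-0.29,0],[-0.4,-0.29,0],[-0.4,-0.29,0],[-0.4,-0.29,0]],"twist":[[0,0,0],[0,0,0],[0,0,0],[0,0,0],[0,0,0],[0,0,0],[0,0,0],[0,0,0],[0,0,0],[0,0,0],[0,0,0],[0,0,0]]}'
python3 -m jog '{"claw":[1,1,1,1,1,0.24],"xyz":[[0,0,0],[0,0,0],[0,0,0],[0,0,0],[0,0,0],[0,0,0]],"twist":[[0,0,0.055],[0,0,0.055],[0,0,0.055],[0,0,0.055],[0,0,0.055],[0,0,0]]}'
python3 - <<'E'
from h import *
d=cam('wrist'); save(d,'w1.png'); print(d['fovy'],d['k1'],np.round(d['view'],3).tolist(),d['cx'],d['cy'])
import pickle; pickle.dump(d,open('w1.pkl','wb'))
for l in ['seal','track','cover','cover_lip','plate_mid']:
    for b in optics.boxes_of('wrist',l)[:3]:
        r=b['rect'];c=[r[0]+r[2]/2,r[1]+r[3]/2]
        print(l,round(b['score'],2),np.round(r).tolist(),np.round(onz(d,c,7)[:2]))
E
```

```text
clock: 2.8
eef_pos: [565.0, 54.6, 250.2]
tool_rot: [3.141, 0.0, 2.679]
force: [1.4, 0.3, 0.2]
width: 85.6
gripper_force: 0.0
clock: 3.55
eef_pos: [564.4, 56.1, 250.0]
tool_rot: [3.142, 0.0, 1.817]
force: [-0.4, 0.7, 0.1]
width: 69.8
gripper_force: 0.0
67.84703515009966 -0.016514760625549636 [[0.97, 0.244, -0.001, -561.83], [-0.234, 0.927, -0.292, 118.082], [-0.07, 0.284, 0.956, -356.074], [0.0, 0.0, 0.0, 1.0]] 281.91219566927015 211.34164759866786
seal 0.92 [211.0, 258.0, 36.0, 36.0] [529. -84.]
seal 0.83 [273.0, 220.0, 33.0, 36.0] [592. -12.]
seal 0.61 [216.0, 61.0, 94.0, 145.0] [531. 105.]
track 0.58 [214.0, 40.0, 121.0, 163.0] [541. 121.]
cover 0.94 [214.0, 64.0, 102.0, 138.0] [532. 106.]
cover 0.67 [90.0, 251.0, 48.0, 63.0] [ 382. -131.]
cover_lip 0.92 [215.0, 64.0, 98.0, 138.0] [531. 106.]
plate_mid 0.71 [217.0, 60.0, 96.0, 144.0] [533. 107.]
```

View pics/w1.png

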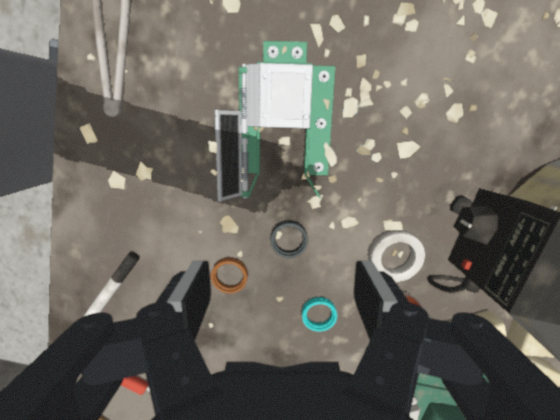

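Run:
```python
import cv2
a=cv2.imread('pics/w1.png')[40:270,200:350]
a=cv2.resize(a,None,fx=2.6,fy=2.6,interpolation=cv2.INTER_CUBIC)
b=cv2.imread('pics/top0.png')[180:240,215:305]
b=cv2.resize(b,None,fx=4.5,fy=4.5,interpolation=cv2.INTER_CUBIC)
import numpy as np
c=np.zeros((600,800,3),np.uint8); c[:598,:390]=a; c[:270,392:392+405]=b[:, :405]
cv2.imwrite('pics/c.png',c)
```

```text
(no output)
```

View pics/c.png

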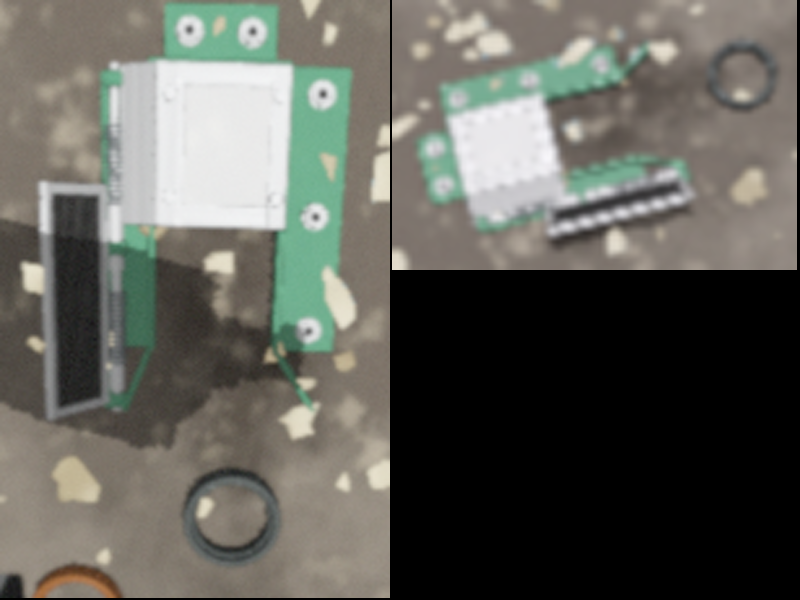

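```bash
cat > fit.py <<'E'
from h import *
import pickle
from scipy.optimize import least_squares
d=pickle.load(open('w1.pkl','rb')); t=cam('top')
W=[((40,183),(16,68,41)),((48,417),(-80,68,41)),((312,408),(-83,-48,15.5)),((275,345),(-55,-26.5,15.5)),((152,345),(-55,26.5,10)),((120,408),(-83,41,10)),((285,230),(0,None,20)),((292,66),(64,None,20))]
T=[((548,238),(16,68,41)),((692,200),(-80,68,41)),((646,45),(-83,-48,15.5)),((626,80),(-55,-26.5,15.5))]
def w2(p,P):
    X,Y,th,yc=p; c,s=np.cos(th),np.sin(th); y=yc if P[1] is None else P[1]
    return [X+c*P[0]-s*y, Y+s*P[0]+c*y, P[2]]
def res(p,which):
    r=[]
    if 'w' in which:
        for uv,P in W: r.append(proj(d,w2(p,P))-(np.array(uv)/2.6+[200,40]))
    if 't' in which:
        for uv,P in T: r.append(proj(t,w2(p,P))-((np.array(uv)-[392,0])/4.5+[215,180]))
    return np.concatenate(r)
for k in ['w','t','wt']:
    s=least_squares(res,[550,120,1.8,-25],args=(k,)); print(k,np.round(s.x,3),np.round(s.fun,1).tolist())
X,Y,th,_=s.x
for nm,dd,uv in [('w',d,np.array((231,515))/2.6+[200,40]),('t',t,(np.array((741,75))-[392,0])/4.5+[215,180])]:
    q=onz(dd,uv,7)[:2]; v=q-[X,Y]; print(nm,'seal',np.round(q,1),'track',np.round([np.cos(th)*v[0]+np.sin(th)*v[1],-np.sin(th)*v[0]+np.cos(th)*v[1]],1))
E
python3 fit.py
```

```text
w [549.478 118.279   1.8   -30.629] [-0.1, -1.0, 0.6, 0.2, 1.0, 2.2, -2.0, 2.7, 0.0, 1.1, 0.4, -0.3, 0.1, -1.8, -0.0, -2.2]
t [544.223 117.635   1.8   -25.   ] [0.4, -0.3, -0.1, -0.1, 1.2, -0.3, -1.5, 0.8]
wt [549.027 118.205   1.801 -31.093] [-0.6, -1.0, 0.2, 0.2, 0.6, 2.1, -2.3, 2.7, -0.3, 1.1, 0.1, -0.3, 0.1, -1.8, -0.0, -2.3, 0.2, -1.9, -0.3, -1.7, 0.9, -1.8, -1.7, -0.7]
w seal [591.5 -12.4] track [-136.8  -11.6]
t seal [588.2 -12.8] track [-136.5   -8.3]
```

```bash
python3 -m jog '{"claw":[0.24,0.24,0.24,0.24,0.24,0.24],"xyz":[[-0.236,0.017,0.42],[-0.236,0.017,0.42],[-0.236,0.017,0.42],[-0.236,0.017,0.42],[-0.236,0.017,0.42],[0,0,0]],"twist":[[0,0,0.005],[0,0,0],[0,0,0],[0,0,0],[0,0,0],[0,0,0]]}'
python3 - <<'E'
from h import *
import pickle
d=cam('wrist'); pickle.dump(d,open('w2.pkl','wb')); save(d,'w2.png'); t=cam('scene'); 
a=cv2.resize(t['color'][180:270,240:375,::-1],None,fx=4,fy=4)
c=np.zeros((420,560+0,3),np.uint8); c[:]=d['color'][:,:,::-1]; cv2.imwrite('pics/w2v.png',c); cv2.imwrite('pics/s2.png',a)
E
```

```text
clock: 4.65
eef_pos: [597.4, -59.5, 37.0]
tool_rot: [-3.136, -0.001, 1.796]
force: [-0.3, -0.1, 0.3]
width: 20.7
gripper_force: 0.0
```

View pics/w2v.png

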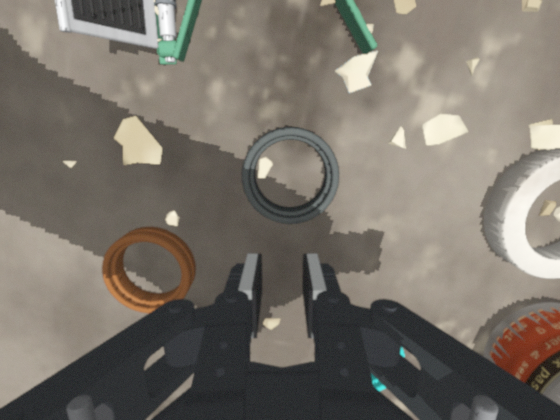

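Run:
```python
from h import *
import pickle
d=pickle.load(open('w2.pkl','rb'))
L=onz(d,(163,58),10)[:2]; R=onz(d,(373,48),15.5)[:2]; P=onz(d,(61,28),41)[:2]; S=onz(d,(291,174),12)[:2]
print(L,R,P,S, np.linalg.norm(L-R))
for edge in [(243,175),(339,175),(291,127),(291,223)]: print(onz(d,edge,8)[:2])
st=readout.read_state(); T=st['eef_pos'][:2]; print(st['eef_pos'],st['tool_rot'])
print('tip proj',proj(d,[*T,18]),proj(d,[*T,10]))
th=1.8; ex=np.array([np.cos(th),np.sin(th)]); ey=np.array([-ex[1],ex[0]])
M=[(L,(-83,41)),(R,(-83,-48)),(P,(-80,68))]
for q,(a,b) in M: print('origin est',q-a*ex-b*ey)
print('gap L-R dir', np.arctan2(*(L-R)[::-1])-np.pi/2)
```

```text
[524.51546327  25.87061302] [613.00290719  49.04917416] [500.29716928  25.22376085] [591.90351235 -11.70577757] 91.4728015799505
[569.03424677 -18.22742348]
[615.45249672  -7.50617477]
[586.92612923   9.54482905]
[598.10509786 -37.36388918]
[599.76141381 -56.45726904  40.35215692] [ 3.14152592e+00 -7.85045157e-04  1.79924491e+00]
tip proj [285.84529932 264.84613106] [285.77215603 257.9955134 ]
origin est [545.58544227 116.01525226]
origin est [547.40044705 118.97282698]
origin est [548.3426406  118.58131376]
gap L-R dir -4.4562029290287555
```

The seal is at (291,175), about 30 mm ahead of the fingertips, and the flare ends are at (163,58) and (373,48). I'll lower the fingers and push with the two-finger cradle.

```bash
python3 -m jog '{"claw":[0.24,0.24,0.24,0.24,0.24,0.24,0.24,0.24,0.24,0.24,0.24],"xyz":[[0,0.025,0.16],[0,0,0],[0.12,0,0],[0.1,-0.014,0],[0.1,-0.014,0],[0.1,-0.014,0],[0.1,-0.014,0],[0.1,-0.014,0],[0.1,-0.014,0],[0.1,-0.014,0],[0,0,0]],"twist":[[0,0,0],[0,0,0],[0,0,0],[0,0,0],[0,0,0],[0,0,0],[0,0,0],[0,0,0],[0,0,0],[0,0,0],[0,0,0]]}'
python3 - <<'E'
from h import *
import pickle
d=cam('wrist'); pickle.dump(d,open('w3.pkl','wb')); save(d,'w3.png'); st=readout.read_state(); print(st['eef_pos'],st['tool_rot'],st['force'])
print(optics.boxes_of('wrist','seal')[:3])
E
```

```text
clock: 6.12
eef_pos: [573.5, 22.6, 23.9]
tool_rot: [-3.141, -0.001, 1.801]
force: [0.5, -0.1, 0.6]
width: 20.4
gripper_force: 0.0
[573.83103406  21.75435798  23.92892383] [-3.14140064e+00 -1.65406370e-04  1.79992043e+00] [-0.28222249  0.78858426  0.06155791]
[{'rect': [145.6, 377.4, 47.3, 41.0], 'score': 0.62}, {'rect': [231.7, 155.2, 100.8, 100.2], 'score': 0.58}, {'rect': [47.6, 1.0, 368.1, 269.1], 'score': 0.38}]
```

View pics/w3.png

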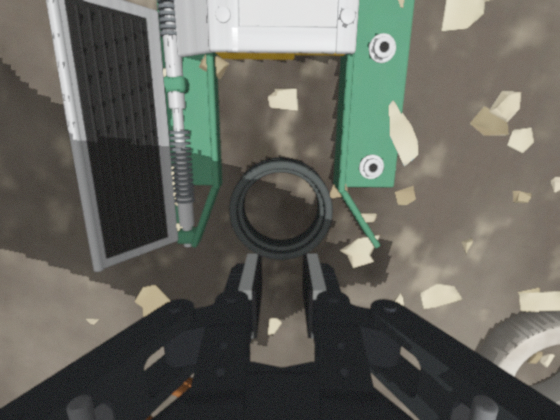

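Run:
```python
from h import *
import pickle
d=pickle.load(open('w3.pkl','rb'))
st=readout.read_state(); T=st['eef_pos']; th=st['tool_rot'][2]
ex=np.array([np.cos(th),np.sin(th)]); ey=np.array([-ex[1],ex[0]])
def rel(uv,z):
    v=onz(d,uv,z)[:2]-T[:2]; return np.round([v@ex,v@ey],1)
for n,uv,z in [('L1',(214,70),10),('L2',(217,184),10),('R1',(351,70),15.5),('R2',(343,184),15.5),('coverR',(355,52),20),('coverL',(212,52),20),('plate near',(98,270),41),('plate far',(52,0),41),('Lflare',(194,238),10),('Rflare',(378,242),15.5),('seal',(281,206),12),('lip',(262,57),10)]: print(n,rel(uv,z))
```

```text
L1 [94.1 27. ]
L2 [46.7 28.5]
R1 [ 93.5 -27.9]
R2 [ 48.  -27.3]
coverR [ 99.2 -28.1]
coverL [99.1 25.4]
plate near [19.5 69.7]
plate far [109.9  68.8]
Lflare [20.4 41. ]
Rflare [ 20.9 -45. ]
seal [37.  -0.5]
lip [99.   7.3]
```

Seal is centred at the lane mouth (281,207), with both flares symmetric around it. I'll push it about 26 mm further, then back off, lift and reconfigure.

```bash
python3 -m jog '{"claw":[0.24,0.24,0.24,0.24,0.24,0.62,0.62,0.62,0.62],"xyz":[[0.09,0,0],[0.09,0,0],[0.08,0,0],[0,0,0],[-0.25,0,0],[0,0,-0.55],[0.12,-0.2,0],[0,-0.105,0],[0,0,0]],"twist":[[0,0,0.004],[0,0,0],[0,0,0],[0,0,0],[0,0,0],[0,0,0],[0,0,0],[0,0,0],[0,0,0]]}'
python3 - <<'E'
from h import *
import pickle
d=cam('wrist'); pickle.dump(d,open('w4.pkl','wb')); save(d,'w4.png'); st=readout.read_state(); print(st['eef_pos'],st['tool_rot'],st['force'],st['width'])
E
```

```text
clock: 7.35
eef_pos: [540.4, 26.8, 78.6]
tool_rot: [-3.14, 0.0, 1.786]
force: [-0.9, -0.3, 0.4]
width: 52.6
gripper_force: 0.0
[541.31529371  26.89068539  78.64030394] [-3.14121128e+00  3.02054538e-04  1.78602070e+00] [-0.61298318 -0.3549071  -0.85518004] 52.64339017129071
```

View pics/w4.png

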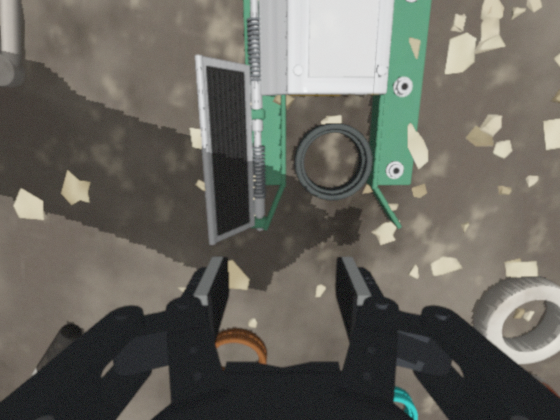

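Run:
```python
from h import *
import pickle
d=pickle.load(open('w4.pkl','rb'))
st=readout.read_state(); T=st['eef_pos']; th=st['tool_rot'][2]
ex=np.array([np.cos(th),np.sin(th)]); ey=np.array([-ex[1],ex[0]])
def rel(uv,z):
    v=onz(d,uv,z)[:2]-T[:2]; return np.round([v@ex,v@ey],1)
for n,uv,z in [('L1',(284,100),10),('L2',(284,183),10),('R1',(382,100),15.5),('R2',(377,183),15.5),('coverR',(393,93),20),('coverL',(288,93),20),('plate near',(212,243),41),('plate far',(197,58),41),('Lflare',(264,228),10),('Rflare',(399,227),15.5),('seal',(334,161),12)]: print(n,rel(uv,z))
for y in (33.5,-33.5):
  for z in (7,65): print(proj(d,[*(T[:2]+ex*11+ey*y),z]))
```

```text
L1 [83.7 -1.2]
L2 [34.3 -1.4]
R1 [ 83.6 -56.9]
R2 [ 35.6 -58.2]
coverR [ 87.  -61.3]
coverL [86.9 -3.4]
plate near [ 6.5 39.1]
plate far [101.2  40.2]
Lflare [ 4.2 11.7]
Rflare [  7.  -74.9]
seal [ 48.5 -31.8]
[231.13542809 216.74463922]
[212.17517925 253.78459771]
[332.59506846 216.88086812]
[350.90414971 254.01068357]
```

```bash
python3 -m jog '{"claw":[0.62,0.62,0.62,0.62,0.62,0.62],"xyz":[[0.1,-0.017,0],[0,0,0.15],[0,0,0.1],[0,0,0.1],[0,0,0.1],[0,0,0]],"twist":[[0,0,0],[0,0,0],[0,0,0],[0,0,0],[0,0,0],[0,0,0]]}'; python3 -m jog '{"claw":[0.62,0.62],"xyz":[[0,0,0.03],[0,0,0]],"twist":[[0,0,0],[0,0,0]]}';python3 -m jog '{"claw":[0.62,0.62],"xyz":[[0,0,0.02],[0,0,0]],"twist":[[0,0,0],[0,0,0]]}'
```

```text
clock: 8.15
eef_pos: [537.8, 36.6, 33.3]
tool_rot: [3.141, 0.0, 1.786]
force: [2.0, 0.2, 3.2]
width: 52.6
gripper_force: 1.5
clock: 8.4
eef_pos: [537.4, 36.6, 31.1]
tool_rot: [-3.142, 0.0, 1.786]
force: [0.1, -0.7, 3.7]
width: 53.0
gripper_force: 1.8
clock: 8.65
eef_pos: [537.1, 36.7, 29.0]
tool_rot: [-3.141, -0.0, 1.786]
force: [-1.3, -0.6, 5.5]
width: 52.9
gripper_force: 2.0
```

```bash
python3 -m jog '{"claw":[0.62,0.62],"xyz":[[0,0,0.015],[0,0,0]],"twist":[[0,0,0],[0,0,0]]}';python3 -m jog '{"claw":[0.62,0.62],"xyz":[[0,0,0.01],[0,0,0]],"twist":[[0,0,0],[0,0,0]]}'
python3 - <<'E'
from h import *
import pickle
d=cam('wrist'); pickle.dump(d,open('w5.pkl','wb')); save(d,'w5.png'); st=readout.read_state(); print(st['eef_pos'],st['tool_rot'],st['force'],st['width'])
E
```

```text
clock: 8.9
eef_pos: [536.9, 36.7, 27.4]
tool_rot: [-3.14, -0.0, 1.787]
force: [-1.8, -0.5, 4.7]
width: 53.0
gripper_force: 2.1
clock: 9.15
eef_pos: [536.9, 36.8, 26.4]
tool_rot: [-3.14, -0.0, 1.787]
force: [-2.5, -0.9, 5.1]
width: 53.0
gripper_force: 2.2
[536.89994571  36.77048452  26.4556049 ] [-3.14045374e+00 -2.71408818e-04  1.78654651e+00] [-2.05713877 -0.56771375  5.05672201] 53.18302394327267
```

View pics/w5.png

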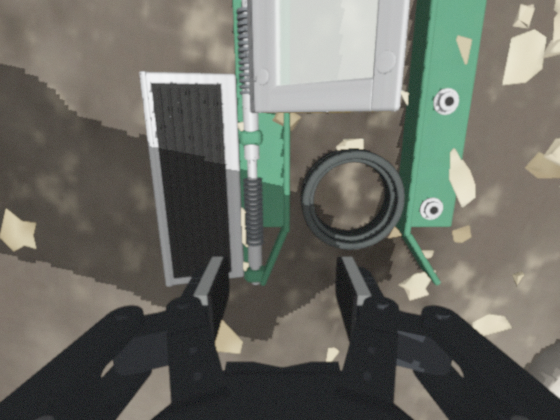

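Run:
```python
from h import *
import pickle
d=pickle.load(open('w5.pkl','rb'))
st=readout.read_state(); T=st['eef_pos']; th=st['tool_rot'][2]
ex=np.array([np.cos(th),np.sin(th)]); ey=np.array([-ex[1],ex[0]])
def rel(uv,z):
    v=onz(d,uv,z)[:2]-T[:2]; return np.round([v@ex,v@ey],1)
for n,uv,z in [('L1',(288,115),10),('L2',(288,228),10),('R1',(404,150),15.5),('R2',(407,228),15.5),('Lflare',(266,280),10),('Rflare',(437,282),15.5),('seal',(354,198),12)]: print(n,rel(uv,z))
for z in (7,12,18,24): print(z,'y edge by phi',30.5-33.5*0+0, round(44+43*np.cos(np.arcsin((z-7)/43)),1), rel((166,285),z),rel((142,75),z), rel((240,278),7),rel((236,75),7))
```

```text
L1 [75.  -3.7]
L2 [23.2 -4. ]
R1 [ 60.7 -53.4]
R2 [ 25.2 -58.8]
Lflare [-4.8  7. ]
Rflare [ -2.8 -76.9]
seal [ 38.6 -34.2]
7 y edge by phi 30.5 87.0 [-9.6 59.4] [91.5 58.9] [-5.4 20.6] [91.4 18.6]
12 y edge by phi 30.5 86.7 [-6.7 57.2] [90.9 56.8] [-5.4 20.6] [91.4 18.6]
18 y edge by phi 30.5 85.6 [-3.2 54.7] [90.2 54.3] [-5.4 20.6] [91.4 18.6]
24 y edge by phi 30.5 83.5 [ 0.3 52.2] [89.5 51.7] [-5.4 20.6] [91.4 18.6]
```

```bash
for i in 1; do python3 -m jog '{"claw":[0.62,0.62],"xyz":[[0,0,0.01],[0,0,0]],"twist":[[0,0,0],[0,0,0]]}';done; python3 -m jog '{"claw":[0.62,0.62],"xyz":[[0,0,0.01],[0,0,0]],"twist":[[0,0,0],[0,0,0]]}';python3 -m jog '{"claw":[0.62,0.62],"xyz":[[0,0,0.007],[0,0,0]],"twist":[[0,0,0],[0,0,0]]}'
```

```text
clock: 9.45
eef_pos: [536.9, 36.8, 25.4]
tool_rot: [-3.14, -0.0, 1.787]
force: [-2.5, -0.8, 5.2]
width: 52.9
gripper_force: 2.3
clock: 9.7
eef_pos: [536.7, 36.7, 24.4]
tool_rot: [-3.14, -0.0, 1.787]
force: [-2.3, -1.2, 5.2]
width: 52.5
gripper_force: 2.4
clock: 9.95
eef_pos: [536.6, 36.7, 23.7]
tool_rot: [-3.14, -0.0, 1.787]
force: [-4.1, -0.9, 4.9]
width: 52.9
gripper_force: 2.4
```

```bash
python3 -m jog '{"claw":[0.62,0.62],"xyz":[[0,0,0.01],[0,0,0]],"twist":[[0,0,0],[0,0,0]]}'; python3 -m jog '{"claw":[0.62,0.62],"xyz":[[0,0,0.01],[0,0,0]],"twist":[[0,0,0],[0,0,0]]}';python3 -m jog '{"claw":[0.62,0.62],"xyz":[[0,0,0.007],[0,0,0]],"twist":[[0,0,0],[0,0,0]]}'
```

```text
clock: 10.2
eef_pos: [536.4, 36.7, 22.7]
tool_rot: [-3.139, -0.0, 1.786]
force: [-2.1, -0.5, 5.5]
width: 52.9
gripper_force: 2.6
clock: 10.45
eef_pos: [536.3, 36.7, 22.2]
tool_rot: [-3.139, -0.001, 1.786]
force: [-4.4, -1.0, 10.7]
width: 53.2
gripper_force: 5.2
clock: 10.7
eef_pos: [536.4, 36.6, 22.0]
tool_rot: [-3.14, -0.001, 1.786]
force: [-4.9, -1.9, 15.5]
width: 52.9
gripper_force: 7.7
```

```bash
python3 -m jog '{"claw":[0.62,0.62,0.62,0.62,0.62,0.62],"xyz":[[0,0,-0.006],[0.06,0,0],[0.08,0,0],[0.08,0,0],[0.08,0,0],[0,0,0]],"twist":[[0,0,0],[0,0,0],[0,0,0],[0,0,0],[0,0,0],[0,0,0]]}'
python3 - <<'E'
from h import *
import pickle
d=cam('wrist'); pickle.dump(d,open('w6.pkl','wb')); save(d,'w6.png'); st=readout.read_state(); print(st['eef_pos'],st['tool_rot'],st['force'],st['width'])
E
```

```text
clock: 11.45
eef_pos: [533.2, 65.5, 22.5]
tool_rot: [3.137, 0.002, 1.787]
force: [0.5, -2.8, 8.0]
width: 53.2
gripper_force: 3.8
[533.20828764  65.49749612  22.46341749] [3.13742078e+00 1.85694079e-03 1.78628992e+00] [ 0.99934872 -2.21951736  7.32815361] 53.16436875763362
```

View pics/w6.png

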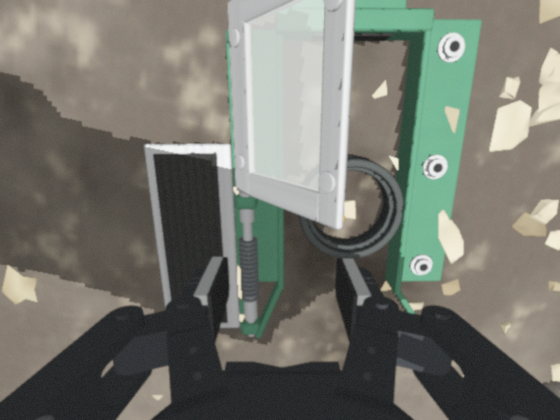

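The cover is fully raised, with the seal at about (352,207) against the lane finger. I'll keep pushing.

```bash
python3 -m jog '{"claw":[0.62,0.62,0.62,0.62,0.62],"xyz":[[0.09,-0.005,0],[0.09,0,0],[0.09,0,0],[0.09,0,0],[0,0,0]],"twist":[[0,0,0],[0,0,0],[0,0,0],[0,0,0],[0,0,0]]}';python3 -m jog '{"claw":[0.62,0.62,0.62],"xyz":[[0.04,0,0],[0.03,0,0],[0,0,0]],"twist":[[0,0,0],[0,0,0],[0,0,0]]}'
python3 - <<'E'
from h import *
import pickle
d=cam('wrist'); pickle.dump(d,open('w7.pkl','wb')); save(d,'w7.png'); st=readout.read_state(); print(st['eef_pos'],st['tool_rot'],st['force'],st['width'])
E
```

```text
clock: 12.12
eef_pos: [525.1, 100.8, 22.5]
tool_rot: [3.137, 0.002, 1.787]
force: [1.2, -2.4, 8.5]
width: 53.1
gripper_force: 3.9
clock: 12.5
eef_pos: [523.9, 106.6, 22.6]
tool_rot: [3.137, 0.003, 1.786]
force: [1.3, -3.9, 7.8]
width: 52.9
gripper_force: 3.9
[523.87205319 106.57639029  22.52343829] [3.13691769e+00 2.57707771e-03 1.78562077e+00] [ 1.93705352 -4.84091565  7.43437415] 52.83012104217799
```

View pics/w7.png

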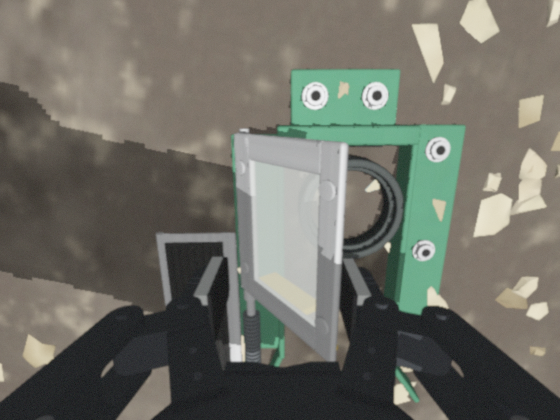

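```bash
python3 - <<'E'
from h import *
import pickle
d=pickle.load(open('w7.pkl','rb'))
st=readout.read_state(); T=st['eef_pos']; th=st['tool_rot'][2]
ex=np.array([np.cos(th),np.sin(th)]); ey=np.array([-ex[1],ex[0]])
for uv,z in [((352,156),10),((352,145),16),((352,257),10)]:
    v=onz(d,uv,z)[:2]-T[:2]; print(v@ex,v@ey)
E
python3 -m jog '{"claw":[0.62,0.62],"xyz":[[0.02,0,0],[0,0,0]],"twist":[[0,0,0],[0,0,0]]}';python3 -m jog '{"claw":[0.62,0.62],"xyz":[[0.02,0,0],[0,0,0]],"twist":[[0,0,0],[0,0,0]]}'
```

```text
57.93377117311518 -31.698458083884915
63.1807710170109 -30.04267233832411
9.734025387231632 -34.91813198391977
clock: 12.8
eef_pos: [523.5, 108.3, 22.5]
tool_rot: [3.137, 0.003, 1.786]
force: [1.3, -4.3, 7.9]
width: 52.6
gripper_force: 4.0
clock: 13.05
eef_pos: [523.1, 110.1, 22.5]
tool_rot: [3.137, 0.003, 1.785]
force: [0.9, -4.9, 7.9]
width: 52.9
gripper_force: 4.0
```

```bash
for i in 1; do python3 -m jog '{"claw":[0.62,0.62],"xyz":[[0.015,0,0],[0,0,0]],"twist":[[0,0,0],[0,0,0]]}';done; python3 -m jog '{"claw":[0.62,0.62],"xyz":[[0.01,0,0],[0,0,0]],"twist":[[0,0,0],[0,0,0]]}'; python3 -m jog '{"claw":[0.62,0.62],"xyz":[[0.01,0,0],[0,0,0]],"twist":[[0,0,0],[0,0,0]]}'
```

```text
clock: 13.3
eef_pos: [522.8, 111.6, 22.6]
tool_rot: [3.137, 0.003, 1.785]
force: [1.4, -5.1, 7.6]
width: 53.0
gripper_force: 4.0
clock: 13.55
eef_pos: [522.6, 112.5, 22.6]
tool_rot: [3.137, 0.003, 1.785]
force: [2.2, -5.6, 7.2]
width: 52.9
gripper_force: 4.0
clock: 13.8
eef_pos: [522.5, 113.0, 22.5]
tool_rot: [3.137, 0.004, 1.785]
force: [1.4, -5.6, 7.6]
width: 53.0
gripper_force: 4.5
```

```bash
cat > gap.py <<'E'
from h import *
import sys,pickle
d=cam('wrist'); pickle.dump(d,open('w8.pkl','wb')); save(d,'w8_%s.png'%sys.argv[1])
st=readout.read_state(); T=st['eef_pos']; th=st['tool_rot'][2]; print(T,st['force'])
ex=np.array([np.cos(th),np.sin(th)])
for nm,dd in (('w7',pickle.load(open('w7.pkl','rb'))),('new',d)):
    print(nm,[(v,dd['color'][v,358:368].mean(0).astype(int).tolist()) for v in range(138,174,2)])
E
python3 gap.py a
```

```text
[522.46555579 113.02487873  22.55404723] [ 1.57208441 -4.69551387  7.26968069]
w7 [(138, [111, 176, 143]), (140, [112, 175, 143]), (142, [109, 172, 141]), (144, [84, 135, 108]), (146, [78, 80, 73]), (148, [113, 105, 96]), (150, [115, 106, 96]), (152, [114, 106, 96]), (154, [115, 106, 97]), (156, [95, 87, 80]), (158, [49, 49, 48]), (160, [77, 82, 80]), (162, [101, 107, 105]), (164, [104, 110, 108]), (166, [94, 99, 98]), (168, [86, 91, 89]), (170, [95, 100, 97]), (172, [97, 94, 88])]
new [(138, [108, 172, 139]), (140, [62, 103, 82]), (142, [76, 123, 98]), (144, [107, 168, 137]), (146, [114, 177, 146]), (148, [113, 177, 145]), (150, [113, 176, 144]), (152, [113, 177, 144]), (154, [113, 177, 144]), (156, [113, 176, 145]), (158, [110, 172, 140]), (160, [87, 135, 110]), (162, [98, 105, 103]), (164, [105, 111, 109]), (166, [98, 104, 102]), (168, [84, 88, 87]), (170, [95, 100, 98]), (172, [98, 96, 91])]
```

The floor gap in front of the stop has closed and the seal rim meets the block edge at v≈160, so it is home. I'll withdraw along the plate, then release.

```bash
python3 -m jog '{"claw":[0.62,0.62,0.62,0.62,0.62,0.62,0.62,0.62,0.62,0.62,0.62,0.62],"xyz":[[-0.05,0,0],[-0.12,0,0],[-0.12,0,0],[-0.12,0,0],[0,0,0],[0,0,-0.1],[0,0,-0.1],[0,0,-0.1],[0,0,-0.1],[0,0,-0.3],[0,0,-0.5],[0,0,0]],"twist":[[0,0,0],[0,0,0],[0,0,0],[0,0,0],[0,0,0],[0,0,0],[0,0,0],[0,0,0],[0,0,0],[0,0,0],[0,0,0],[0,0,0]]}'
python3 - <<'E'
from h import *
import pickle
d=cam('wrist'); save(d,'w9.png'); pickle.dump(d,open('w9.pkl','wb')); 
print(readout.read_state()['force'])
for l in ['seal','cover','track']:
  for b in optics.boxes_of('wrist',l)[:3]:
    r=b['rect']; print(l,round(b['score'],2),np.round(r).tolist(),np.round(onz(d,[r[0]+r[2]/2,r[1]+r[3]/2],7)[:2]))
# predicted features
X,Y,th=547.5,118,1.785; c,s=np.cos(th),np.sin(th)
for n,P in [('plate near',(-80,68,41)),('plate far',(16,68,41)),('cover fr R',(0,-29,20)),('cover back R',(64,-29,20)),('seal',(34.5,0,13)),('mid',(34,0,20)),('lane',(-30,0,0))]:
    u=proj(d,[X+c*P[0]-s*P[1],Y+s*P[0]+c*P[1],P[2]]); i=np.round(u).astype(int)
    print(n,i,d['color'][i[1]-3:i[1]+4,i[0]-3:i[0]+4].mean((0,1)).astype(int) if (0<i[0]<556 and 3<i[1]<416) else '')
E
```

```text
clock: 15.35
eef_pos: [530.0, 75.3, 144.9]
tool_rot: [3.136, 0.0, 1.786]
force: [-0.2, -0.3, -0.4]
width: 53.0
gripper_force: 0.0
[-0.56732937 -0.4799354  -0.27254274]
seal 0.74 [221.0, 328.0, 48.0, 36.0] [526. -78.]
cover 0.9 [220.0, 80.0, 137.0, 192.0] [532. 102.]
track 0.7 [224.0, 47.0, 158.0, 222.0] [540. 120.]
plate near [228 267] [88 85 81]
plate far [222 146] [79 74 69]
cover fr R [349 164] [172 188 180]
cover back R [354  78] [155 166 154]
seal [313 119] [234 234 233]
mid [314 120] [234 234 233]
lane [309 194] [85 79 70]
```

```bash
python3 -c "
from cell import order
print(order.finish_job())"
```

```text
the job is handed in; nothing more can be done
None
```

I pushed the seal home against the back stop with the cover held open, let the cover close over it, moved clear touching nothing, and handed the job in at about 15 s; the hand-in returned no verdict, and the final cover closure was checked only by sampling the last wrist image.

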